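# Assemble the sieve stack on the shaker

### The arm

A 6-joint arm with a two-finger parallel gripper is mounted at the origin on a cart in front of the work surface, level with it; the furniture and walls round the work are solid. World frame = base frame: x ahead of the robot, y to its left, z up, the work surface at z = 0. Lengths are in mm, angles in rad, forces in N, time in s.
With the tool pointing down it reaches from about 275 to 825 mm from the base axis. Payload 4.9 kg.
Tool frame: the origin (TCP) lies at the very end of the fingers, on their centre line; the grasp point (between the pads) lies 19 mm behind it; z points along the fingers, y is the line along which they close (so a half turn about z gives the same grasp; the last joint's range is limited). The gripper opens to 85 mm and grips with 20 to 120 N. Pads are 22 mm wide; open, the fingers measure 114 mm over their backs; the gripper's body (76 mm by 85 mm) begins 54 mm behind the grasp point. The pads swing forward as they close: fully open they stand 13 mm farther back than shut.
Start: joints at [-1.448, 0.326, -0.193, 1.052, 0, 1.437], TCP at [139.704, -531.979, 231.281] pointing down, gripper open.
Joint ranges: [-2.65, 2.65], [-0.97, 1.79], [-1.3, 1.35], [-1.93, 2.1], [-1.47, 1.37], [-3.14, 3.14]. Speed limits (rad/s): [2.57, 2.57, 3.14, 3.14, 3.14, 3.14].

### API

Orientations are given as [roll, pitch, yaw] about the fixed x, y, z axes, in that order (R = Rz(yaw) Ry(pitch) Rx(roll)).
In Python, from bench import bot, solve_ik, imaging gives the robot as it stands. Calls block until the motion is done:
- bot.move_ptp(position, orientation): joint-space move of the TCP to a pose.
- bot.movel(position, rot=None, max_speed=150, threshold=None): straight line of the TCP; rot=None keeps the orientation; max_speed is the mean speed in mm/s. With threshold (N) it stops when the force on the tool has changed by that much, and returns True; else False.
- bot.move_j(angles): joint-space move.
- bot.grip(opening, effort=None): opening from 0.0 (shut) to 1.0 (fully open); effort is the grip in N (None keeps the last); returns when the fingers have stopped.
- bot.dwell(seconds).
- solve_ik(position, orientation): joint angles nearest the present ones, or None.
- bot.get_state(): the state.
- imaging.capture(name): name is "side" or "top"; returns the picture (420x560x3 uint8, blue, green, red); there is no depth.
- imaging.camera_model(name): a dict with "K" (3x3 intrinsics, pixels), "position" and "rotation" of the camera in the world. Camera axes: x right, y up, looking along -z (the intrinsics and any distortion apply to the point x, -y, -z); pixel columns grow to the right and rows downward; lengths in mm; the calibration is good to about 2 mm. A picture is of the moment at which its call begins. camera_model takes no time and is no camera call.
A pose or a line that the arm cannot do raises bot.IKError and nothing moves.
- bot.sign_off(): hands the job in; it is judged then, once.
The state is a dict: "t": time; "qpos": joint angles; "joint_velocities": joint speeds; "effort": joint torques, N m; "tcp_pos": TCP position; "orientation": TCP orientation; "contact_force": force on the tool from outside, world axes, zero at the start; "wrist_torque": the same for the moment, N m; "opening": opening from 0.0 (shut) to 1.0 (fully open); "gripper_force": force on a finger pad.
Only numpy, scipy, OpenCV 4.12 (cv2) and the standard library are available. Lean on these libraries where they do the work, as an engineer would, in place of code of your own. Each camera call takes 0.05 s, during which the arm holds its last target. There are 200 camera calls.

### The job

Build the sieve stack on the seat of the sieve shaker, one piece at a time from the bottom up: first the pan with the closed floor, then the sieve with the fine mesh, then the sieve with the coarse mesh, and last the steel lid with the knob. Each piece must sit level and fully home in (the lid: centred flat on) the one below; let go of everything, and leave the small bottle, the stopper and the petri dish where they stand.

Things in the scene. Friction and masses are not known exactly. Their poses are not given: they have to be found in the camera images.
- shaker: sieve shaker fixed to the worktop: low white box 150 x 130 mm with a grey panel, dial and rocker on its front (-x of the body), and on top a round aluminium platform, 92 mm across, whose flat top is 47 mm above the worktop. Nothing on it needs operating. Origin: centre of its underside; z up.
- shaker_seat (a point): centre of the shaker's seat, on the platform's flat top (47 mm above the worktop). Round it stands a raised ring, 59 mm inside and 67 mm outside diameter, 5 mm high; the pan's foot goes inside this ring and rests on the platform.
- pan: steel receiving pan, open at the top, closed smooth bright floor, no mesh, the lowest of the three. Total height 30 mm; outside diameter 60 mm from 7 mm above its underside to the rim, rim 55 mm inside (wall 2.5 mm); below 7 mm the foot tapers from 55 to 48 mm diameter. Origin: centre of its underside; z up through its open top.
- fine_sieve: steel sieve, fine dark mesh (3 mm pitch), open top, 36 mm high. Frame 60 mm outside, 55 mm inside, from 8 mm above the underside to the rim. Below it a skirt tapers from 51 to 45 mm; it slips into the 55 mm rim of the piece below until the frame rests on that rim: home on the pan, its origin is 22 mm above the pan's. Origin: centre of the underside; z up through the open top.
- coarse_sieve: steel sieve, coarse mesh of a few 3 mm bars with 10 mm openings, open top, taller than the fine one: 52 mm high; otherwise the same frame, rim and 8 mm tapered skirt. Home on the fine sieve, its origin is 28 mm above the fine sieve's. Stands on its skirt at the start. Origin: centre of the underside; z up through the open top.
- lid: steel lid: flat disc about 71 mm in diameter, 8 mm thick, with an upright knob 17.6 mm in diameter at its centre, from 8 to 26 mm above the underside. Its flat underside rests on the coarse sieve's rim (its origin then 52 mm above that sieve's) and overhangs it evenly by about 5 mm. Origin: centre of its underside; z up.
- bottle: bystander: small amber dropper bottle with black top, 36 mm diameter, 93 mm high, loose, to be left alone. Origin: centre of its underside.
- stopper: bystander: small dark red stopper, 28 mm diameter, 20 mm high, loose, to be left alone. Origin: centre of its underside.
- petri_dish: bystander: clear low petri dish, 54 mm diameter, only 11 mm high, loose, to be left alone; not part of the sieve stack. Origin: centre of its underside.
There are look-alikes about, which are no part of the job. Leave any yellow look-alike of the lid alone.

How it is judged (in metres and radians):
On the way, in this order (a step that is already met when the one before it is completed fails the run):
1. The pan is seated on the shaker (horizontal distance between pan and shaker_seat below 0.008 m and z of pan in the frame of shaker_seat between -0.003 and 0.003 m and angle between pan's own z axis and vertical below 0.05 rad), for 0.2 s.
2. The fine sieve is home in the pan (all of step 1 and horizontal distance between fine_sieve and pan below 0.006 m and z of fine_sieve in the frame of pan between 0.019 and 0.025 m and angle between fine_sieve's own z axis and vertical below 0.05 rad), for 0.2 s.
3. The coarse sieve is home in the fine sieve (all of step 2 and horizontal distance between coarse_sieve and fine_sieve below 0.006 m and z of coarse_sieve in the frame of fine_sieve between 0.025 and 0.031 m and angle between coarse_sieve's own z axis and vertical below 0.05 rad), for 0.2 s.
4. The lid lies centred on the coarse sieve (all of step 3 and horizontal distance between lid and coarse_sieve below 0.008 m and z of lid in the frame of coarse_sieve between 0.049 and 0.055 m and angle between lid's own z axis and vertical below 0.05 rad), for 0.2 s.
At the end, for the whole second after the job is handed in: Pan inside the seat ring (centre within 8 mm), fine sieve home in the pan and coarse sieve home in the fine one (within 6 mm), lid flat on the coarse sieve (within 8 mm); heights within 3 mm of fully home, all upright within 0.05 rad, at rest and released (all of step 4 and linear speed of each of pan, fine_sieve, coarse_sieve, lid below 0.02 m/s and angular speed of each of pan, fine_sieve, coarse_sieve, lid below 0.2 rad/s); the robot touches nothing.
It fails at once if A bystander is pushed more than 40 mm or knocked over (distance of any of bottle, stopper, petri_dish from where it was at the start of the episode above 0.04 m or angle between any of bottle, stopper, petri_dish's own z axis and vertical above 0.5 rad).
It also fails if it takes over 120 s, if anything falls off the work surface, if the arm or the gripper's body presses on something with over 40 N, if the wrist force passes 120 N, or if a joint passes its speed limit or range.

## Working session

There is one attempt and no reset: what is moved stays moved. The work goes in short steps, each a Python script; the robot and the scene stay as the last script left them, time stands still between calls to the robot, and variables do not carry over. Pictures are saved under pics/ and viewed, at most 14 in all, crops included, and the job is handed in when it is done.

```bash
mkdir -p pics; ls; python3 - <<'E'
from bench import bot, imaging
import cv2
for n in("top","side"):
    cv2.imwrite(f"pics/{n}0.png",imaging.capture(n)); m=imaging.camera_model(n); print(n,m)
s=bot.get_state();print(s['t'],s['orientation'],s['opening'])
E
```

```text
pics
top {'K': array([[539.08482711,   0.        , 280.80130562],
       [  0.        , 539.08482711, 206.13452761],
       [  0.        ,   0.        ,   1.        ]]), 'position': array([ 290.24409804, -114.06247603, 1558.45956275]), 'rotation': array([ 0.13888512,  0.01826509, -1.59736109])}
side {'K': array([[448.73507012,   0.        , 280.0603469 ],
       [  0.        , 448.73507012, 216.15163813],
       [  0.        ,   0.        ,   1.        ]]), 'position': array([425.8721171 , 648.63656457, 965.39198973]), 'rotation': array([ 0.70310218,  0.01139484, -3.05388794])}
0.1 [-3.14003199e+00 -2.20183265e-04  2.56798294e-01] 0.9996300832191825
```

View pics/top0.png

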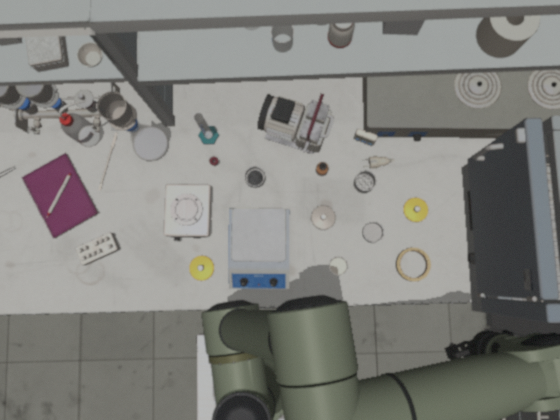

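View pics/side0.png

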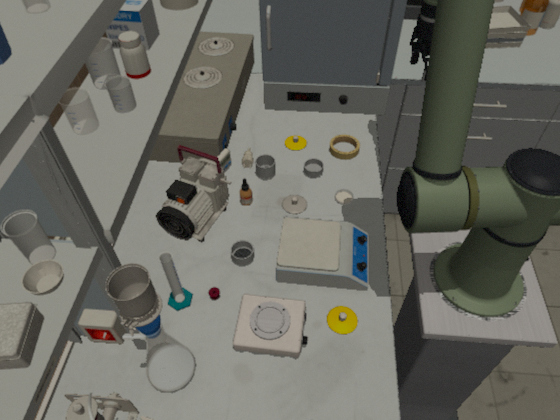

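The three steel cylinders are at top (255,177), (364,183) and (372,232). The grey lid is at (322,217), with yellow look-alikes at (417,209) and (201,268). A wooden ring is at (412,264) and the petri dish at about (339,266). I'll check the cylinders, lid and seat in one montage.

```bash
cat > v.py <<'E'
import numpy as np, cv2
from scipy.spatial.transform import Rotation as R
from bench import imaging
def cam(n):
    m=imaging.camera_model(n); return m['K'],np.array(m['position']),R.from_euler('xyz',m['rotation']).as_matrix()
def ray(n,uv):
    K,p,r=cam(n); d=np.linalg.inv(K)@[uv[0],uv[1],1]; return p,r@(d*[1,-1,-1])
def onz(n,uv,z):
    p,d=ray(n,uv); return p+d*(z-p[2])/d[2]
def proj(n,X):
    K,p,r=cam(n); c=(r.T@(np.array(X)-p))*[1,-1,-1]; q=K@c; return q[:2]/q[2]
E
python3 - <<'E'
import cv2,numpy as np
from v import *
t=cv2.imread('pics/top0.png');s=cv2.imread('pics/side0.png')
def c(im,u,v,h=24): return cv2.resize(im[v-h:v+h,u-h:u+h],(195,195),interpolation=cv2.INTER_CUBIC)
T=[c(t,*p) for p in[(255,177),(364,183),(372,232),(322,217)]]
S=[c(s,*p) for p in[(242,254),(265,168),(313,168),(294,204)]]
U=[c(t,187,210,30),c(s,270,325,38),c(t,339,266),c(s,344,197)]
cv2.imwrite('pics/m.png',np.vstack([np.hstack(x) for x in(T,S,U)]))
for a,b in[((255,177),(242,254)),((364,183),(265,168)),((372,232),(313,168)),((322,217),(294,204)),((187,210),(270,320))]:
    P=onz('top',a,40);print(a,P.round(),proj('side',P).round(),b)
E
```

```text
(255, 177) [590. -20.  40.] [243. 247.] (242, 254)
(364, 183) [ 563. -331.   40.] [267. 164.] (265, 168)
(372, 232) [ 422. -347.   40.] [314. 163.] (313, 168)
(322, 217) [ 469. -208.   40.] [295. 196.] (294, 204)
(187, 210) [500. 176.  40.] [270. 320.] (270, 320)
```

View pics/m.png

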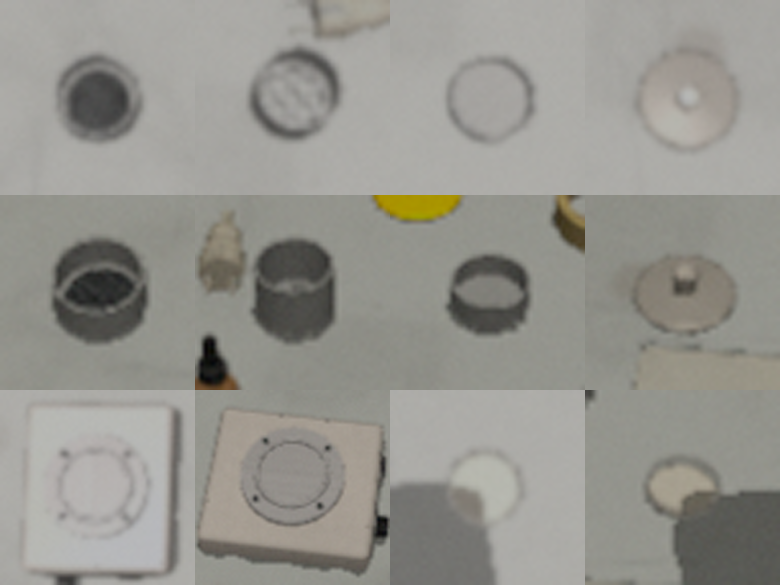

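Fine sieve is top (255,177), dark mesh. Coarse sieve is (364,183), bars. Pan is (372,232), low with a bright floor. The lid is (322,217), grey. The seat is at (187,209) in top and (270,320) in side. Next I'll measure silhouette centres in both views.

```bash
python3 - <<'E'
import cv2,numpy as np
from v import *
from bench import solve_ik
im={n:cv2.imread(f'pics/{n}0.png').astype(int) for n in('top','side')}
def cen(n,u,v,h):
    c=im[n][v-h:v+h,u-h:u+h]; bg=np.median(c.reshape(-1,3),0)
    m=(abs(c-bg).max(2)>18).astype(np.uint8); m=cv2.morphologyEx(m,cv2.MORPH_CLOSE,np.ones((3,3)))
    cs,_=cv2.findContours(m,cv2.RETR_EXTERNAL,cv2.CHAIN_APPROX_NONE)
    k=max(cs,key=lambda k:cv2.contourArea(k)); x,y,w,hh=cv2.boundingRect(k)
    M=cv2.moments(cv2.convexHull(k)); return (u-h+M['m10']/M['m00'],v-h+M['m01']/M['m00']),(w,hh)
for nm,a,b,H in[('fine',(255,177),(242,254),36),('coarse',(362,184),(265,168),52),('pan',(372,232),(313,168),30),('lid',(322,219),(294,204),8)]:
    for n,q in(('top',a),('side',b)):
        uv,wh=cen(n,*q,17); print(nm,n,np.round(uv,1),wh,onz(n,uv,H/2).round(1))
print(onz('top',(186.8,209.2),47),onz('side',(269.8,320.1),47))
for P in[(422,-347,20),(590,-20,20),(563,-331,30),(469,-208,20),(500,176,250)]:
  for y in(0,np.pi/2,-np.pi/2): q=solve_ik(P,[np.pi,0,y]);print(P,round(y,2),None if q is None else np.round(q,2))
E
```

```text
fine top [254.8 176.9] (21, 22) [594.5 -18.2  18. ]
fine side [242.2 253.1] (24, 27) [593.8 -17.8  18. ]
coarse top [364.2 181.8] (23, 24) [ 569.  -333.8   26. ]
coarse side [262.1 165.8] (28, 28) [ 578.1 -339.    26. ]
pan top [372.3 231.9] (22, 21) [ 424.7 -351.6   15. ]
pan side [313.1 168.2] (21, 21) [ 423.5 -351.9   15. ]
lid top [324.2 206.4] (15, 6) [ 503.8 -217.6    4. ]
lid side [290.5 202.6] (22, 19) [ 482.7 -215.5    4. ]
[501.20433176 174.89970276  47.        ] [500.66045065 180.37300283  47.        ]
(422, -347, 20) 0 [-0.82  0.55 -0.45  0.56  0.    2.32]
(422, -347, 20) 1.57 [-0.82  0.55 -0.45  0.56  0.    0.75]
(422, -347, 20) -1.57 [-0.82  0.55 -0.45  0.56  0.   -2.39]
(590, -20, 20) 0 [-0.16  0.61 -0.33  0.63  0.    2.98]
(590, -20, 20) 1.57 [-0.16  0.61 -0.33  0.63  0.    1.41]
(590, -20, 20) -1.57 [-0.16  0.61 -0.33  0.63  0.   -1.73]
(563, -331, 30) 0 [-0.64  0.69 -0.14  0.74  0.    2.5 ]
(563, -331, 30) 1.57 [-0.64  0.69 -0.14  0.74  0.    0.93]
(563, -331, 30) -1.57 [-0.64  0.69 -0.14  0.74  0.   -2.22]
(469, -208, 20) 0 [-0.56  0.51 -0.54  0.52  0.    2.58]
(469, -208, 20) 1.57 [-0.56  0.51 -0.54  0.52  0.    1.01]
(469, -208, 20) -1.57 [-0.56  0.51 -0.54  0.52  0.   -2.13]
(500, 176, 250) 0 [ 0.2   0.28 -0.21  1.08  0.   -2.94]
(500, 176, 250) 1.57 [ 0.2   0.28 -0.21  1.08  0.    1.77]
(500, 176, 250) -1.57 [ 0.2   0.28 -0.21  1.08  0.   -1.37]
```

```bash
cat > h.py <<'E'
import numpy as np
from bench import bot
PI=np.pi
A=[PI,0,0]; B=[PI,0,PI/2]
def st(tag):
    s=bot.get_state(); print(tag,'t',round(s['t'],1),np.round(s['tcp_pos'],1),'op',round(s['opening'],3),'F',np.round(s['contact_force'],1),'g',round(s['gripper_force'],1)); return s
def pick(x,y,z,up=200,op=1.0):
    bot.grip(op)
    bot.move_ptp([x,y,max(z+90,110)],A); bot.movel([x,y,z],max_speed=120)
    bot.grip(0.,25); st('g1'); bot.grip(op)
    bot.move_ptp([x,y,z],B); bot.grip(0.,40); st('g2')
    bot.movel([x,y,up],max_speed=200); st('up')
E
python3 - <<'E'
from h import *
from v import *
pick(424,-351.7,7)
bot.move_ptp([501,177,200],B); st('over')
for n in('top','side'): cv2.imwrite(f'pics/{n}1.png',imaging.capture(n))
t=cv2.imread('pics/top0.png');s=cv2.imread('pics/side0.png')
c=lambda im,u,v,h:cv2.resize(im[v-h:v+h,u-h:u+h],(400,400),interpolation=cv2.INTER_CUBIC)
a=np.vstack([np.hstack([c(t,187,210,25),c(s,270,320,25)])])
a=cv2.normalize(a,None,0,255,cv2.NORM_MINMAX)
b=cv2.resize(np.hstack([c(cv2.imread('pics/top1.png'),187,210,60),c(cv2.imread('pics/side1.png'),270,300,80)]),(400,200))
cv2.imwrite('pics/m1.png',np.vstack([a,np.hstack([b,b*0])]))
E
```

```text
g1 t 3.0 [ 424.5 -352.     8.1] op 0.697 F [-1.1  1.8  4.7] g 26.2
g2 t 5.2 [ 424.1 -351.8    7.5] op 0.683 F [-0.4  1.4  6.5] g 43.1
up t 6.3 [ 423.3 -351.   198.7] op 0.683 F [ 0.   0.5 -2. ] g 43.2
over t 8.2 [501.4 176.2 200. ] op 0.684 F [-0.3  0.5 -2.1] g 43.2
```

View pics/m1.png

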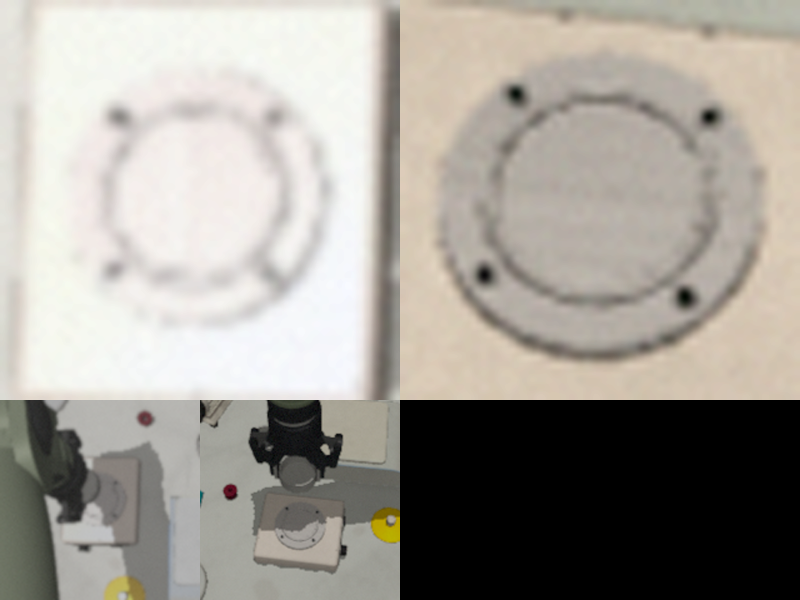

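The dots on the platform give a seat centre of about (185.7,208.9) in top and (269.5,319.0) in side.

```bash
python3 - <<'E'
from v import *
def dots(l,u0,v0): 
    m=(np.mean(l,0)+.5)/8-.5; return m+[u0,v0]
a=dots([(118,116),(275,118),(112,270),(268,278)],162,185)
b=dots([(116,94),(310,117),(85,274),(286,297)],245,295)
print(a,onz('top',a,47)); print(b,onz('side',b,47))
# calibration check: pan rim circle in hand vs tcp: predicted pan top centre pixel
s=cv2.imread('pics/side1.png'); P=[501.4,176.2,200+30-7]; print(proj('side',P),proj('top',P),proj('side',[501.4,176.2,208]))
im=cv2.resize(s[230:310,240:320],(640,640),interpolation=cv2.INTER_CUBIC); 
x=cv2.resize(cv2.imread('pics/top1.png')[175:215,165:205],(160,160)); im[:160,:160]=x
cv2.imwrite('pics/m2.png',im[:600])
E
```

```text
[185.71875 209.     ] [501.86665301 177.97672465  47.        ]
[269.46875 319.     ] [501.67983572 177.73885915  47.        ]
[267.03948456 275.72487767] [172.92406621 199.84605181] [267.29402999 279.8646046 ]
```

View pics/m2.png

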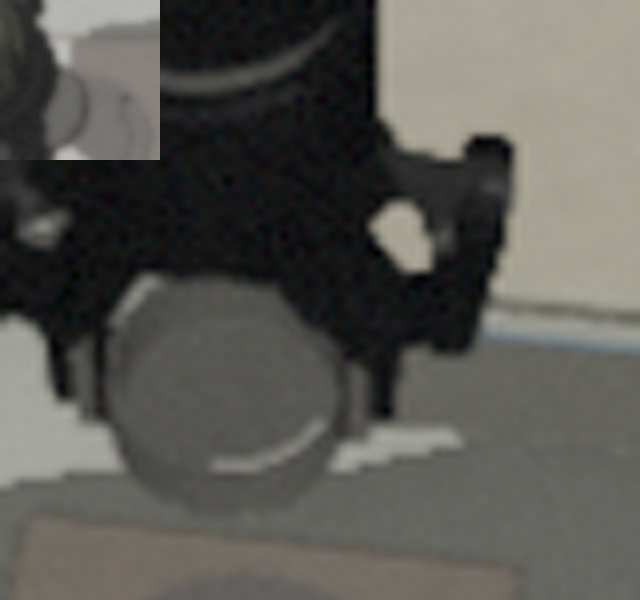

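The pan is level in the grip, its rim centre at about side (268,276), within 1 px of the prediction. Now I'll seat it.

```bash
cat >> h.py <<'E'
SX,SY=501.8,177.9
def place(z,dx=0,dy=0,op=1.0,down=8):
    x,y=SX+dx,SY+dy
    bot.move_ptp([x,y,z+40],B); bot.movel([x,y,z+12],max_speed=120); bot.dwell(.2); st('pre')
    print('hit',bot.movel([x,y,z-down],max_speed=25,threshold=6)); s=st('down')
    return s
def release(op=1.0,up=230):
    bot.grip(op); s=st('rel'); p=s['tcp_pos']; bot.movel([p[0],p[1],up],max_speed=150)
E
python3 - <<'E'
from h import *
place(54.5)
release(up=200)
bot.move_ptp([560,-20,200],A)
from v import *
t=imaging.capture('top');s=imaging.capture('side'); st('end')
c=lambda im,u,v,h:cv2.resize(im[v-h:v+h,u-h:u+h],(400,400),interpolation=cv2.INTER_CUBIC)
cv2.imwrite('pics/m3.png',np.hstack([c(t,187,210,25),c(s,270,315,40)]))
E
```

```text
pre t 9.4 [502.8 178.1  67.7] op 0.683 F [ 1.   0.7 -1.2] g 43.5
hit True
down t 10.0 [501.8 177.9  54.5] op 0.684 F [-0.3  0.3  5.8] g 44.2
rel t 10.4 [500.9 177.7  53.7] op 1.0 F [ 0.6 -0.6 -0.6] g 0.0
end t 12.7 [559.7 -19.1 199.8] op 1.0 F [ 1.  -1.1 -0.5] g 0.0
```

View pics/m3.png

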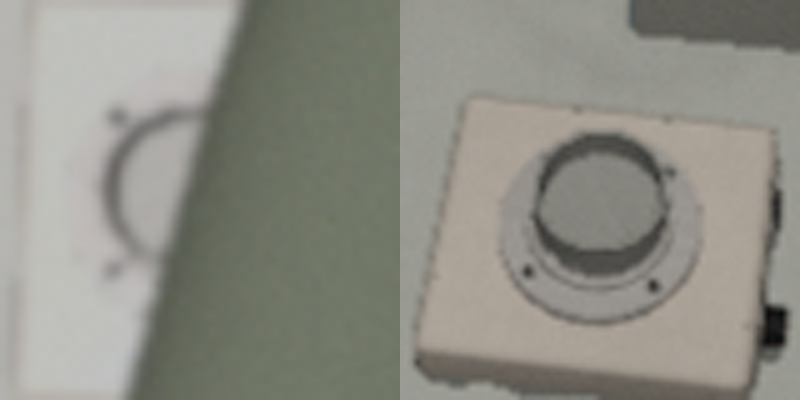

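The pan sits level in the ring at side about (270,315), and the contact height of 54.5 matches fully home. Next is the fine sieve.

```bash
python3 - <<'E'
from h import *
from v import *
pick(594.2,-18,10,up=220)
z=69+10.3
s=place(z)
t=imaging.capture('side')
print(s['tcp_pos'][2]-z)
if abs(s['tcp_pos'][2]-z)<2: 
    release(up=230); bot.move_ptp([500,-300,230],A); 
t2=imaging.capture('side');st('end')
c=lambda im,u,v,h:cv2.resize(im[v-h:v+h,u-h:u+h],(400,400),interpolation=cv2.INTER_CUBIC)
cv2.imwrite('pics/m4.png',np.hstack([c(t,270,310,40),c(t2,270,310,40)]))
E
```

```text
g1 t 14.7 [595.  -18.1  11.2] op 0.699 F [-1.3  0.7  7. ] g 26.0
g2 t 16.9 [594.2 -18.   10.4] op 0.677 F [-1.4  0.6  3.6] g 42.1
up t 18.1 [593.3 -17.9 218.6] op 0.679 F [ 0.1  1.1 -2.5] g 43.1
pre t 19.6 [502.7 177.8  92.2] op 0.676 F [-0.7 -0.1 -2. ] g 43.2
hit True
down t 20.1 [501.8 178.   79.5] op 0.675 F [-0.4 -0.3  6.6] g 43.8
0.19667643441820815
rel t 20.6 [501.  177.8  78.6] op 1.002 F [0.7 0.2 0.6] g 0.0
end t 23.5 [ 500.5 -298.8  230. ] op 1.004 F [-0.8  0.9  0.4] g 0.0
```

View pics/m4.png

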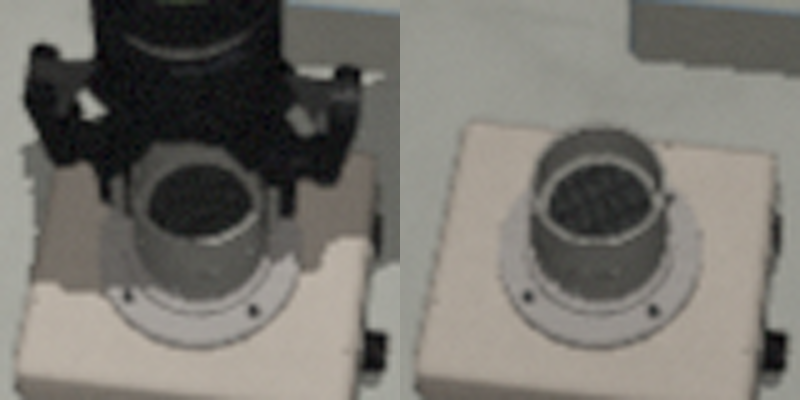

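The fine sieve is home and level. Next is the coarse sieve, whose silhouette centre by the crop is top (364.1,181.6) and side (265.0,167.1).

```bash
python3 - <<'E'
from h import *
from v import *
a=onz('top',(364.1,181.6),26);b=onz('side',(265,167.1),26);print(a,b)
m=(a+b)/2
assert np.linalg.norm(a-b)<7
pick(m[0],m[1],24,up=250)
s=bot.get_state(); t=imaging.capture('side')
z=97+24.3
bot.move_ptp([SX,SY,250],B)
s=place(z)
print(s['tcp_pos'][2]-z)
if abs(s['tcp_pos'][2]-z)<2:
    release(up=250); bot.move_ptp([480,-300,250],A)
t2=imaging.capture('side');st('end')
c=lambda im,u,v,h:cv2.resize(im[v-h:v+h,u-h:u+h],(400,400),interpolation=cv2.INTER_CUBIC)
t0=imaging.capture('top')
cv2.imwrite('pics/m5.png',np.hstack([c(t0,322,217,40),c(t2,270,300,50)]))
E
```

```text
[ 569.51944416 -333.58293639   26.        ] [ 568.77348585 -333.94641087   26.        ]
g1 t 25.6 [ 569.8 -334.2   25.2] op 0.685 F [-1.1  1.   6.7] g 26.4
g2 t 27.8 [ 569.1 -333.8   24.5] op 0.696 F [-2.4  0.5  4.3] g 42.5
up t 29.1 [ 568.5 -333.3  248.5] op 0.692 F [-0.2 -0.5 -1.3] g 43.3
pre t 32.0 [502.8 178.1 134.6] op 0.694 F [ 0.5  0.7 -0.9] g 43.7
hit True
down t 32.6 [501.8 177.9 121.6] op 0.697 F [-0.5 -0.2  6.7] g 44.2
0.2545107632078327
rel t 33.0 [501.  177.8 120.5] op 0.996 F [-0.  -0.3  0. ] g 0.0
end t 35.8 [ 480.5 -298.9  250. ] op 1.005 F [ 0.1 -0.1 -0.1] g 0.0
```

View pics/m5.png

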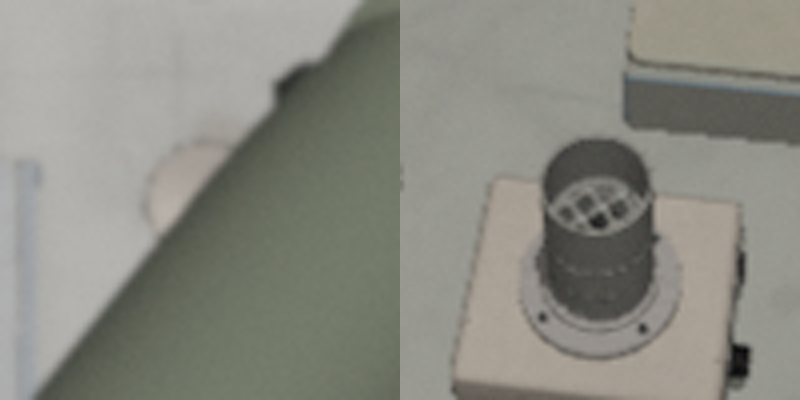

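The coarse sieve is home and level. The lid disc's centre is at top (323.0,217.0) and side (294.5,203.9).

```bash
python3 - <<'E'
from h import *
from v import *
a=onz('top',(323,217),5);b=onz('side',(294.5,203.9),5);print(a,b)
m=(a+b)/2
assert np.linalg.norm(a-b)<8
pick(m[0],m[1],12,up=280,op=.6)
bot.move_ptp([SX,SY,280],B); z=149+12.3
t=imaging.capture('side')
s=place(z)
print(s['tcp_pos'][2]-z)
t2=imaging.capture('side')
c=lambda im,u,v,h:cv2.resize(im[v-h:v+h,u-h:u+h],(400,400),interpolation=cv2.INTER_CUBIC)
cv2.imwrite('pics/m6.png',np.hstack([c(t,265,250,50),c(t2,270,290,50)]))
E
```

```text
[ 472.7660795  -212.87261054    5.        ] [ 470.78810219 -210.52441769    5.        ]
g1 t 38.3 [ 472.3 -212.    12.7] op 0.193 F [-0.5 -0.2  6.2] g 24.4
g2 t 40.5 [ 471.9 -211.7   12.2] op 0.185 F [-0.1  1.1  3.7] g 39.0
up t 42.0 [ 471.2 -211.3  278.9] op 0.181 F [-0.5  0.2 -1.3] g 39.0
pre t 44.5 [502.7 178.1 174.6] op 0.183 F [ 0.5 -0.4 -0. ] g 39.1
hit True
down t 45.1 [501.9 178.  161.1] op 0.181 F [-1.  -0.5  6.7] g 39.7
-0.20645075486697806
```

View pics/m6.png

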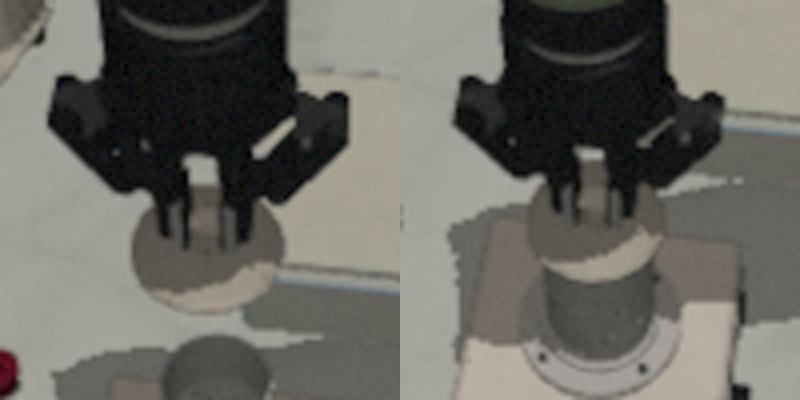

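The lid lies on the sieve rim, level and evenly overhanging. I'll release it and check.

```bash
python3 - <<'E'
from h import *
from v import *
release(op=.6,up=290); bot.move_ptp([400,-250,290],A); bot.dwell(.5)
t=imaging.capture('top');s=imaging.capture('side');st('end')
c=lambda im,u,v,h:cv2.resize(im[v-h:v+h,u-h:u+h],(400,400),interpolation=cv2.INTER_CUBIC)
cv2.imwrite('pics/m7.png',np.hstack([c(t,187,205,40),c(s,270,290,50)]))
E
```

```text
rel t 45.6 [501.2 177.8 160.2] op 0.596 F [0.3 0.1 0.6] g 0.0
end t 48.8 [ 400. -250.  290.] op 0.599 F [-0.4  0.1 -0.1] g 0.0
```

View pics/m7.png

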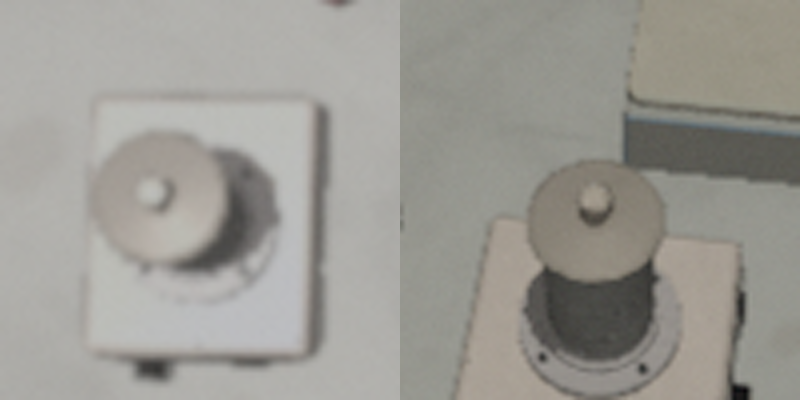

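The stack is upright, with the lid centred at top (179,205) and side (269,293).

```bash
python3 -c "
from bench import bot; print(bot.sign_off())"
```

```text
the job is handed in; nothing more can be done
None
```

The sieve stack is built on the shaker seat (pan, fine sieve, coarse sieve, lid), released, and handed in at about 49 s. The hand-in returned no verdict, but contact heights and the last pictures showed every piece home and level, and the gripper never went near the bystanders.

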